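Show the customer which ball bearing fits his stub axle

ROBOT

A 6-joint arm with a two-finger parallel gripper is mounted at the origin on the work surface. World frame = base frame: x ahead of the robot, y to its left, z up, the work surface at z = 0. Lengths are in m, angles in rad, forces in N, time in s.
With the tool pointing down it reaches from about 0.3 to 0.825 m from the base axis. Payload 5.4 kg.
Tool frame: the origin (TCP) lies midway between the tips of the shut fingers; the grasp point (between the pads) lies 19 mm behind it; z points along the fingers, y is the direction in which the jaws open and shut (so a half turn about z gives the same grasp; the last joint's range is limited). The gripper opens to 92 mm and grips with 3 to 60 N. Pads are 20 mm wide; open, the fingers measure 128 mm over their backs; the gripper's body (75 mm by 189 mm) begins 69 mm behind the grasp point.
Start: joints at [1.124, 0.158, 1.597, -0, 1.386, -0.21], TCP at [0.135, 0.559, 0.215] pointing down, gripper open.
Joint ranges: [-2.91, 2.91], [-0.94, 2.29], [0.18, 2.7], [-1.29, 4.43], [0.17, 2.64], [-3, 3]. Speed limits (rad/s): [2.57, 2.57, 3.14, 3.14, 3.14, 3.14].

INTERFACE

Orientations are given as a unit quaternion [x, y, z, w].
In Python, from plant import r, imaging, order gives the robot as it stands.
- The arm moves only by the tool play_rows, never from a script. Its argument "steps" is a list that holds one entry, the list of rows, each a list of 7 numbers: the shift along the tool's x, y, z in m, then the turn, a rotation vector about the tool's x, y, z in rad, then the finger opening in m, from 0 to 0.0919. A call has 1 to 5 rows; each row shifts and turns the commanded pose from where the row before left it, along the tool's axes as they then stand; what a row does not reach is not made up. A row lasts 1/10 s, in which the tool goes at most 50 mm and 8.59 degrees, less where a joint would pass 70% of its speed; a pose out of reach is approached as far as the arm can. A call with a gripper value outside its range is refused whole. The fingers move at their own pace and stop on an object; "newtons" is the grip in N (left out, the last holds). Time passes only in rows, so rows that do not move let the fingers close. It gives the time, the measured TCP pose, the force and the opening at its end, in the units of the state.
- r.read_state(): the state, without advancing time (a new reading comes with each control period).
- imaging.snapshot(name): name is "scene" or "top" or "wrist"; returns a dict with "frame" (420x560x3 uint8, red, green, blue), "mtx" (3x3 intrinsics, pixels), "R" (3x3) and "t" (3): a world point X has camera coordinates R X + t. Camera axes: x right, y down, z forward; pixel columns grow to the right and rows downward; lengths in m; the calibration is good to about 2 mm. The wrist camera is an equidistant fisheye: a pixel r from the principal point sees the ray r / f radians off the axis. A picture is of the moment at which its call begins. There is no depth.
- order.sign_off(): hands the job in, once; it reports no verdict.
Trained networks look in the newest picture that a camera, given by its name, has taken for a name from the list of things; names that differ only in an ending like _2 or _b are one class to them, and where a whole thing is asked for, a point or a joint stands for the part that bears it (a point fixed in the world has none). Each returns a list of dicts, best first, with "confidence" (0 to 1); they miss things now and then, are a little off and sometimes report something else, mostly with a low value. They report only what shows in the picture. A call takes as long as a camera call. They do not tell look-alikes from the thing itself.
- imaging.look_for(label, camera): "location" ([x, y, z] in m, in the coordinates of the camera as it stood for that picture, good to about 4 mm: the middle of the surface that is visible of it).
- imaging.mark_of(label, camera): "location" ([x, y, z] in m, in the coordinates of the camera as it stood for that picture, good to about 4 mm: a listed point, or the origin of a listed thing).
The state is a dict: "t": time; "joints": joint angles; "qvel": joint speeds; "joint_efforts": joint torques, N m; "tool_pos": TCP position; "tcp_rot": TCP orientation; "contact_force": force on the tool from outside, world axes, zero at the start; "ft_torque": the same for the moment, N m; "finger_gap": opening from 0.0 (shut) to 1.0 (fully open).
Only numpy, scipy, OpenCV 4.12 (cv2) and the standard library are available. Lean on these libraries where they do the work, as an engineer would, in place of code of your own. Each camera call takes 0.05 s, during which the arm holds its last target.

TASK

A customer has stood his stub axle in the cardboard tray and asks which ball bearing fits it: point at that axle from straight above, fingertips about two centimetres over the middle of its threaded end, and stay there for two seconds. Then point in the same way, for two seconds, at the middle of the one bearing on the table whose bore fits that axle's bearing seat, and finish still pointing at it. Touch and move nothing, and do not point at any other axle or bearing.

Things in the scene. Friction and masses are not known exactly. Their poses are not given: they have to be found in the camera images.
- tray: the customer's shallow square tray of brown cardboard, 160 x 160 x 30 mm high, walls and floor 5 mm, open on top. Origin: centre of its underside, on the table. Exactly one stub axle stands in it, within 18 mm of its middle: that is the customer's axle.
- crate: the stall's own low grey plastic crate, 130 x 245 x 45 mm high (long side along its y), walls and floor 5 mm, open on top. Origin: centre of its underside. The other two stub axles stand in it. (Beyond the listed things stand large fixed goods up to 200 mm high: more than 0.77 m ahead of the robot, more than 0.55 m to its left or right, and a cash box 95 mm high to its near right; a hammer and a wrench under 40 mm high lie loose on the table within 0.36 m ahead of the robot.)
- axle20: a bare steel stub axle (the thinnest of the three) standing on its square flange, spindle up, 72 mm high: flange 70 x 70 x 10 mm, then a shoulder 28 mm across and 10 mm high, the bearing seat 20 mm in diameter and 38 mm long, and a threaded end 15 mm across and 14 mm long. Origin: centre of the flange's underside; z up along the spindle. Which axle stands in the tray changes from start to start.
- axle20_top (a point): the middle of the top of the threaded end of the 20 mm axle, 72 mm above its origin, about 77 mm above the table
- axle30: a bare steel stub axle (the middle one of the three) standing on its square flange, spindle up, 72 mm high: flange 70 x 70 x 10 mm, then a shoulder 38 mm across and 10 mm high, the bearing seat 30 mm in diameter and 38 mm long, and a threaded end 25 mm across and 14 mm long. Origin: centre of the flange's underside; z up along the spindle. Which axle stands in the tray changes from start to start.
- axle30_top (a point): the middle of the top of the threaded end of the 30 mm axle, 72 mm above its origin, about 77 mm above the table
- axle40: a bare steel stub axle (the thickest of the three) standing on its square flange, spindle up, 72 mm high: flange 70 x 70 x 10 mm, then a shoulder 48 mm across and 10 mm high, the bearing seat 40 mm in diameter and 38 mm long, and a threaded end 35 mm across and 14 mm long. Origin: centre of the flange's underside; z up along the spindle. Which axle stands in the tray changes from start to start.
- axle40_top (a point): the middle of the top of the threaded end of the 40 mm axle, 72 mm above its origin, about 77 mm above the table
- bearing20: an open steel ball bearing (the smallest of the three) lying flat on the table: bore 20 mm, so it fits the 20 mm axle seat, 47 mm outside, 14 mm high. Origin: centre of its underside; z up along the bore.
- bearing20_top (a point): the middle of the bore of the 20 mm bearing, level with its upper face, 14 mm above the table
- bearing30: an open steel ball bearing (the middle one) lying flat on the table: bore 30 mm, so it fits the 30 mm axle seat, 62 mm outside, 16 mm high. Origin: centre of its underside; z up along the bore.
- bearing30_top (a point): the middle of the bore of the 30 mm bearing, level with its upper face, 16 mm above the table
- bearing40: an open steel ball bearing (the largest) lying flat on the table: bore 40 mm, so it fits the 40 mm axle seat, 80 mm outside, 18 mm high. Origin: centre of its underside; z up along the bore.
- bearing40_top (a point): the middle of the bore of the 40 mm bearing, level with its upper face, 18 mm above the table
- pulley: bystander: dark cast V-belt pulley with four spokes lying flat, 90 mm across, 22 mm high. Origin: centre of its underside
- valve: bystander: brass gate valve standing on its hexagon ends, 75 mm long (along its y), 74 mm high, with a grey hand wheel 48 mm across on top. Origin: on the table under its middle
- insulator: bystander: white porcelain ribbed insulator standing upright, 48 mm across, 60 mm high. Origin: centre of its underside
- gauge: bystander: round pressure gauge lying on its back, 64 mm across, 28 mm high, with a brass stem reaching 57 mm from its middle towards its -y. Origin: centre of its underside
- can: bystander: plain closed steel can, 72 mm across, 75 mm high. Origin: centre of its underside
Mind the look-alikes: they are no part of the job. What is shaped like the bearing20 but green is not meant.

How it is judged:
By the outcome, as a careful person would: the job done as asked, in the order asked, and still so for the second after the job is handed in, with the robot touching nothing.
It also fails if it takes over 40 s, if anything falls off the work surface, if the arm or the gripper's body presses on something with over 40 N, if the wrist force passes 120 N, or if a joint passes its speed limit or range.

## Working session

There is one attempt and no reset: what is moved stays moved. The work goes in short steps, Python scripts to look and compute and a tool call to move; the robot and the scene stay as the last step left them, time stands still between calls to the robot, and variables do not carry over. Pictures are saved under pics/ and viewed, and the job is handed in when it is done.

Besides the shell and the picture viewer there is one more tool, called after "Emit:" as a command line: name --argument value ..., lists and objects as JSON in quotes. play_rows: Moves the arm, as the interface text tells. Its arguments: {"type":"object","properties":{"steps":{"type":"array","items":{"type":"array","items":{"type":"array","items":{"type":"number"}}}},"newtons":{"type":"number"}},"required":["steps"]}

```bash
ls; mkdir -p pics
cat > h.py <<'E'
from plant import r, imaging, order
import numpy as np, cv2
def snap(c,n):
    s=imaging.snapshot(c); cv2.imwrite(f'pics/{n}.png',cv2.cvtColor(s['frame'],cv2.COLOR_RGB2BGR)); return s
def w(s,p): return np.array(s['R']).T@(np.array(p)-np.array(s['t']))
def pix(s,X):
    c=np.array(s['R'])@np.array(X)+s['t']; u=np.array(s['mtx'])@c; return (u[:2]/u[2]).round(0)
E
python3 - <<'E'
from h import *
print(r.read_state())
for c in('top','scene'):
    s=snap(c,c+'1')
    for n in ['axle20','axle30','axle40','bearing20','bearing30','bearing40','tray','crate']:
        for d in imaging.mark_of(n,c)[:4]:
            X=w(s,d['location']); print(c,n,round(d['confidence'],2),X.round(3),pix(s,X))
E
```

```text
pics
{'t': 0.0, 'joints': array([ 1.12391035e+00,  1.59048845e-01,  1.59820437e+00,  1.22346006e-05,
        1.38621308e+00, -2.10099983e-01]), 'qvel': array([4.21144957e-05, 2.39323794e-03, 2.42392852e-04, 7.60718427e-04,
       9.60726522e-04, 4.24518532e-04]), 'joint_efforts': array([-6.42141858e-04, -3.85581207e+01, -3.22105730e+01,  7.00208754e-02,
        3.78598063e-02, -1.37275042e-04]), 'tool_pos': array([0.13462568, 0.55837946, 0.213633  ]), 'tcp_rot': array([ 1.18117675e-01,  9.92999163e-01, -8.84785741e-04, -3.07924031e-04]), 'contact_force': array([0.4206377 , 0.71686474, 0.34146993]), 'ft_torque': array([-0.02605643, -0.00839154,  0.01884375]), 'finger_gap': 0.9987474947889922}
top axle20 0.84 [0.541 0.249 0.005] [153. 231.]
top axle20 0.78 [ 0.511 -0.344 -0.001] [381. 237.]
top axle20 0.62 [ 0.498 -0.452  0.001] [423. 241.]
top axle20 0.18 [ 0.521 -0.348  0.077] [390. 230.]
top axle30 0.84 [0.541 0.249 0.005] [153. 231.]
top axle30 0.78 [ 0.511 -0.344 -0.001] [381. 237.]
top axle30 0.62 [ 0.498 -0.452  0.001] [423. 241.]
top axle30 0.18 [ 0.521 -0.348  0.077] [390. 230
[... 1589 characters left out ...]
g20 0.72 [ 0.579 -0.104 -0.001] [280. 237.]
scene bearing20 0.68 [ 0.486 -0.186 -0.002] [231. 235.]
scene bearing30 0.96 [ 0.693 -0.027 -0.001] [336. 246.]
scene bearing30 0.86 [ 0.559 -0.215 -0.001] [241. 259.]
scene bearing30 0.72 [ 0.579 -0.104 -0.001] [280. 237.]
scene bearing30 0.68 [ 0.486 -0.186 -0.002] [231. 235.]
scene bearing40 0.96 [ 0.693 -0.027 -0.001] [336. 246.]
scene bearing40 0.86 [ 0.559 -0.215 -0.001] [241. 259.]
scene bearing40 0.72 [ 0.579 -0.104 -0.001] [280. 237.]
scene bearing40 0.68 [ 0.486 -0.186 -0.002] [231. 235.]
scene tray 0.7 [ 0.544  0.236 -0.004] [359. 162.]
scene crate 0.82 [ 0.509 -0.408 -0.003] [163. 296.]
scene crate 0.3 [ 0.735  0.246 -0.003] [417. 196.]
```

View pics/top1.png

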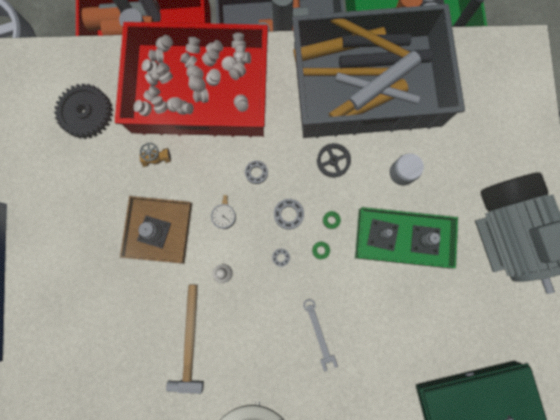

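View pics/scene1.png

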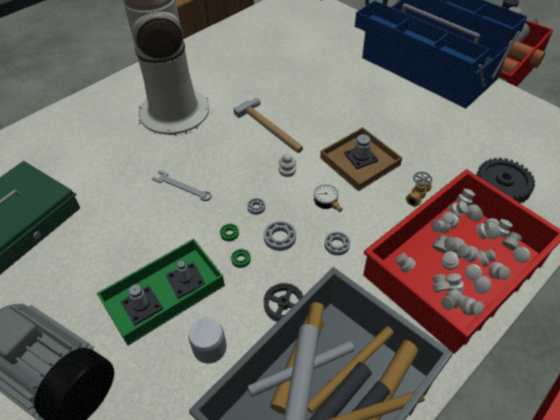

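Run:
```python
import cv2,numpy as np
a=cv2.imread('pics/top1.png');b=cv2.imread('pics/scene1.png')
c1=cv2.resize(a[190:270,110:200],(400,356),interpolation=3)
c2=cv2.resize(a[190:270,350:440],(400,356),interpolation=3)
cv2.imwrite('pics/c1.png',np.hstack([c1,c2]))
cv2.imwrite('pics/c2.png',cv2.resize(a[150:290,230:350],(600,600*140//120))[:600] if 0 else cv2.resize(a[150:290,230:350],(510,595),interpolation=3))
c1=cv2.resize(b[100:200,310:420],(400,364),interpolation=3)
c2=cv2.resize(b[230:330,110:220],(400,364),interpolation=3)
cv2.imwrite('pics/c3.png',np.hstack([c1,c2]))
```

```text
(no output)
```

View pics/c1.png

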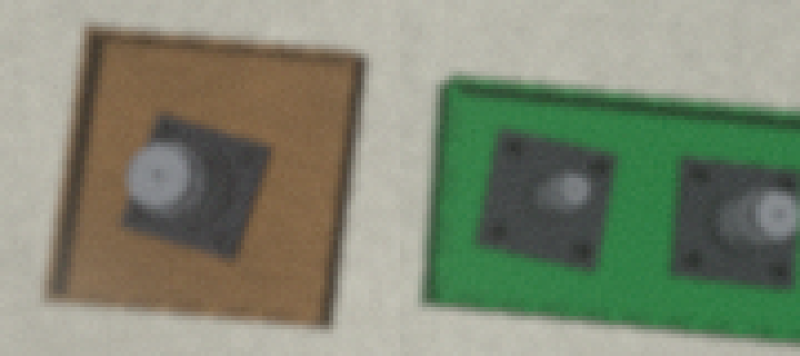

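View pics/c2.png

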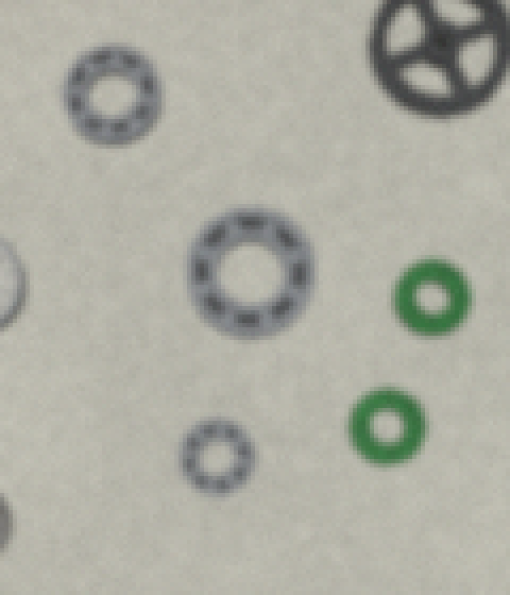

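View pics/c3.png

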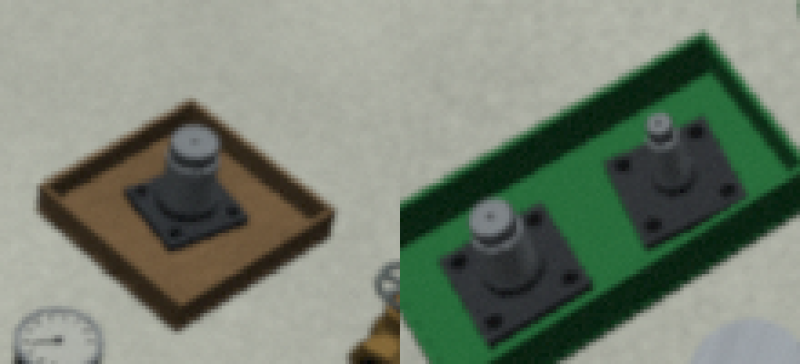

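The tray holds the thickest axle: its top disc is about 14 px wide in the top view (146,229), against about 9 and 7 px for the two in the crate. So it is axle40. The largest steel bearing, about 29 px, is at (289,213), which makes it bearing40. The crate looks green rather than grey, and the green rings are decoys. Next I refine both points.

Run:
```python
from h import *
def ray(s,p,z):
    d=np.array(s['R']).T@np.linalg.inv(s['mtx'])@np.array([p[0],p[1],1.]); o=-np.array(s['R']).T@np.array(s['t'])
    return o+d*(z-o[2])/d[2]
S={}
for c in('top','scene'):
    s=S[c]=snap(c,c+'2')
    for n in ['axle40_top','bearing40_top']:
        for d in imaging.mark_of(n,c)[:4]:
            X=w(s,d['location']); print(c,n,round(d['confidence'],2),X.round(3),pix(s,X))
# hand pixels of disc centres
print('axle',ray(S['top'],(146,229.4),.077).round(4),ray(S['scene'],(363.6,138.5),.077).round(4))
# bearing by threshold ellipse (filled contour)
for c,(u,v),h in(('top',(289,213),24),('scene',(280,235),26)):
    f=S[c]['frame'][v-h:v+h,u-h:u+h].astype(float); bg=np.median(f.reshape(-1,3),0)
    m=(np.abs(f-bg).sum(2)>60).astype(np.uint8)
    cs,_=cv2.findContours(m,cv2.RETR_EXTERNAL,cv2.CHAIN_APPROX_NONE); k=min((q for q in cs if len(q)>30),key=lambda q:np.hypot(*(q.reshape(-1,2).mean(0)-h)))
    e=cv2.fitEllipse(k); p=(e[0][0]+u-h,e[0][1]+v-h); print(c,p,e[1],ray(S[c],p,.009).round(4))
# projected size checks: axle top disc brightness widths
for c,(u,v) in(('top',(146,229)),('scene',(364,138)),('top',(390,232)),('top',(436,238))):
    f=cv2.cvtColor(S[c]['frame'],cv2.COLOR_RGB2GRAY)[v-9:v+10,u-9:u+10]
    m=(f>f.max()*0.85).astype(np.uint8)
    if c=='top': m=(f>125).astype(np.uint8)
    n,l,st,ce=cv2.connectedComponentsWithStats(m); j=1+st[1:,4].argmax(); p=ce[j]+[u-9,v-9]; print(c,st[j],p,ray(S[c],p,.077).round(4))
```

```text
top axle40_top 0.6 [0.538 0.244 0.075] [146. 230.]
top bearing40_top 0.9 [ 0.581 -0.103  0.019] [288. 212.]
top bearing40_top 0.58 [ 0.691 -0.022  0.014] [256. 171.]
scene axle40_top 0.59 [0.54  0.242 0.077] [362. 138.]
scene bearing40_top 0.31 [0.429 0.068 0.005] [287. 169.]
axle [0.5379 0.2443 0.077 ] [0.5426 0.2441 0.077 ]
top (288.50456047058105, 213.79569053649902) (29.47004508972168, 30.589441299438477) [ 0.5765 -0.1042  0.009 ]
scene (279.4849796295166, 235.91920280456543) (30.070215225219727, 32.624053955078125) [ 0.5807 -0.1078  0.009 ]
top [  2   3  13  13 126] [145.         228.94444444] [0.539  0.2468 0.077 ]
scene [12  0  7  6 23] [371.         130.56521739] [0.5364 0.2826 0.077 ]
top [7 7 1 2 2] [388.  230.5] [ 0.5204 -0.3432  0.077 ]
top [ 4  5  8  8 49] [434.6122449  237.59183673] [ 0.5004 -0.4546  0.077 ]
```

Emit:
play_rows --steps '[[[-0.031, -0.014, 0, 0, 0, 0, 0], [-0.031, -0.014, 0, 0, 0, 0, 0], [-0.031, -0.014, 0, 0, 0, 0, 0], [-0.031, -0.014, 0, 0, 0, 0, 0], [-0.031, -0.014, 0, 0, 0, 0, 0]]]'

```text
t: 1.7
tool_pos: [0.2701, 0.4536, 0.2147]
tcp_rot: [0.118, 0.993, 0.0, 0.0]
contact_force: [0.6, -1.0, 0.2]
finger_gap: 0.584
```

Emit:
play_rows --steps '[[[-0.031, -0.014, 0, 0, 0, 0, 0], [-0.031, -0.014, 0, 0, 0, 0, 0], [-0.031, -0.014, 0, 0, 0, 0, 0], [-0.031, -0.014, 0, 0, 0, 0, 0], [-0.031, -0.014, 0, 0, 0, 0, 0]]]'

```text
t: 2.2
tool_pos: [0.4044, 0.3491, 0.2147]
tcp_rot: [0.118, 0.993, 0.0, 0.0]
contact_force: [0.2, 0.0, -0.8]
finger_gap: 0.15
```

Emit:
play_rows --steps '[[[-0.031, -0.014, 0, 0, 0, 0, 0], [-0.031, -0.014, 0, 0, 0, 0, 0], [-0.031, -0.014, 0.01, 0, 0, 0, 0], [-0.031, -0.014, 0.02, 0, 0, 0, 0], [-0.031, -0.014, 0.02, 0, 0, 0, 0]]]'

```text
t: 2.7
tool_pos: [0.5391, 0.2448, 0.1646]
tcp_rot: [0.118, 0.993, 0.0, 0.001]
contact_force: [0.1, 0.2, -0.1]
finger_gap: 0.004
```

Run:
```python
from h import *
s=r.read_state();print(s['t'],s['tool_pos'],s['tcp_rot'],s['finger_gap'],s['joints'])
from scipy.spatial.transform import Rotation as R
print(R.from_quat(s['tcp_rot']).inv().apply(np.array([.540,.2445,.097])-s['tool_pos']))
snap('wrist','w1'); snap('scene','s3')
```

```text
2.7 [0.53911838 0.24480796 0.16455772] [1.18168226e-01 9.92993291e-01 2.87845497e-04 7.15438240e-04] 0.004380950883799044 [ 2.22303160e-01  2.41703939e-01  1.60197456e+00  6.69071481e-05
  1.29637316e+00 -1.11162122e+00]
[-0.00083787 -0.0001425   0.06755883]
```

View pics/w1.png

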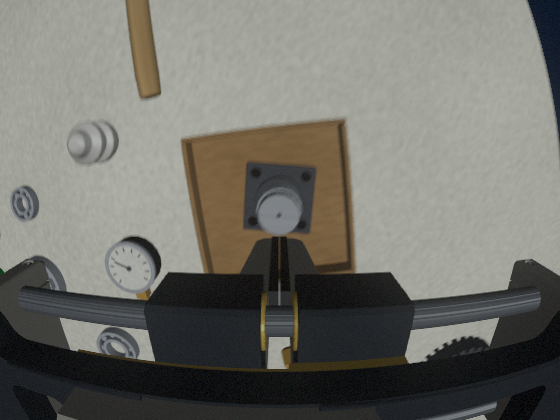

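View pics/s3.png

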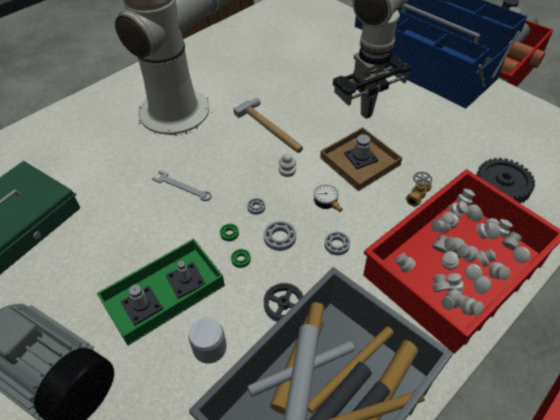

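The wrist view shows the axle's top disc at about (279,211), ahead of the shut fingertips at (280,237). The scene view shows the fingers above the tray. I'll check the axle position from the wrist image.

```bash
cat >> h.py <<'E'
def fray(s,p,z):
    K=np.array(s['mtx']); a=np.array([(p[0]-K[0,2])/K[0,0],(p[1]-K[1,2])/K[1,1]]); th=np.hypot(*a)
    d=np.array([*(np.sin(th)*a/th),np.cos(th)]); R=np.array(s['R']); d=R.T@d; o=-R.T@np.array(s['t']); return o+d*(z-o[2])/d[2]
E
python3 - <<'E'
from h import *
s=snap('wrist','w2')
print('disc',fray(s,(279.5,211),.077), 'edges',fray(s,(257,211),.077),fray(s,(302,211),.077))
for n in ['axle40_top','bearing40_top']:
  for d in imaging.mark_of(n,'wrist')[:3]: print(n,d['confidence'],w(s,d['location']))
im=cv2.imread('pics/w2.png'); cv2.imwrite('pics/w2c.png',cv2.resize(im[150:270,220:340],(600,600),interpolation=3))
E
```

```text
disc [0.53399521 0.24463615 0.077     ] edges [0.52970184 0.22702478 0.077     ] [0.53829177 0.2622423  0.077     ]
axle40_top 0.71 [0.53520985 0.24661002 0.07906173]
bearing40_top 0.84 [ 0.57999846 -0.10505997  0.01472831]
```

View pics/w2c.png

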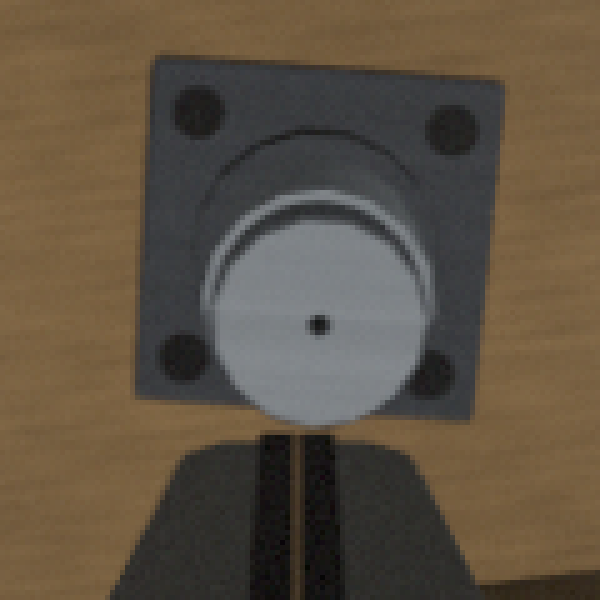

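The disc is 43 px across, about 35 mm, so axle40 is confirmed. Its centre mark is at (283.8,214.8), which works out to about (0.537, 0.248). I'll descend, then hold.

Emit:
play_rows --steps '[[[0.0, 0.001, 0.017, 0, 0, 0, 0], [0, 0.001, 0.016, 0, 0, 0, 0], [0, 0, 0.016, 0, 0, 0, 0], [0, 0, 0.01, 0, 0, 0, 0], [0, 0, 0.007, 0, 0, 0, 0]]]'

```text
t: 3.45
tool_pos: [0.5373, 0.2478, 0.0973]
tcp_rot: [0.118, 0.993, -0.0, -0.001]
contact_force: [-0.2, 0.5, 1.2]
finger_gap: 0.005
```

Run:
```python
from h import *
s=snap('wrist','w3');st=r.read_state();print(st['t'],st['tool_pos'])
print(fray(s,(283.8,214.8),.077))
im=cv2.imread('pics/w3.png'); cv2.imwrite('pics/w3c.png',cv2.resize(im[150:270,220:340],(600,600),interpolation=3))
```

```text
3.5 [0.53694772 0.24753061 0.09650407]
[0.52022477 0.25575222 0.077     ]
```

View pics/w3c.png

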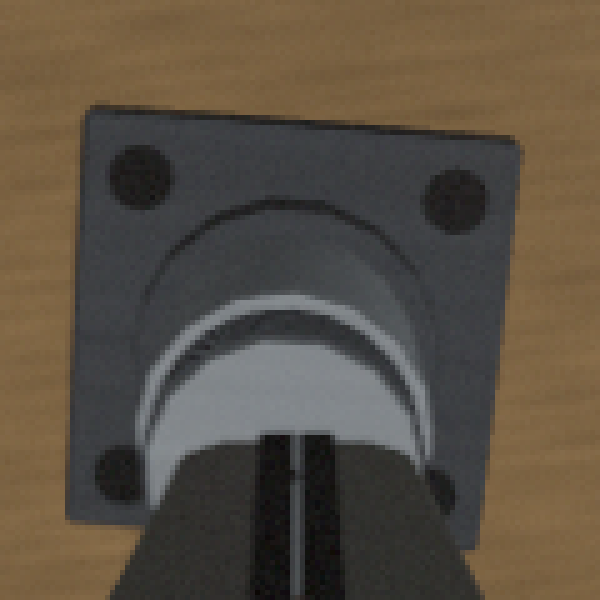

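The centre mark shows through the finger gap at about (279,245), so the tip is within about 2 mm laterally. The height is right, so I hold for over 2 s.

Emit:
play_rows --steps '[[[0, 0, 0, 0, 0, 0, 0], [0, 0, 0, 0, 0, 0, 0], [0, 0, 0, 0, 0, 0, 0], [0, 0, 0, 0, 0, 0, 0], [0, 0, 0, 0, 0, 0, 0]]]'

```text
t: 4.0
tool_pos: [0.5384, 0.2477, 0.099]
tcp_rot: [0.118, 0.993, 0.0, 0.0]
contact_force: [0.6, 0.5, -0.5]
finger_gap: 0.008
```

Run:
```python
from h import *
s=snap('wrist','w4');st=r.read_state();print(st['t'],st['tool_pos'])
print('dot',fray(s,(279.2,245),.077),'rim front',fray(s,(277.5,218),.077),'L/R at row 246',fray(s,(249.5,246),.077),fray(s,(304.5,246),.077))
```

```text
4.05 [0.53832191 0.24765341 0.09887722]
dot [0.54016435 0.24829749 0.077     ] rim front [0.52285276 0.25139189 0.077     ] L/R at row 246 [0.53651799 0.22999302 0.077     ] [0.54457845 0.26356519 0.077     ]
```

Axle centre is (0.540, 0.247) and the TCP is at (0.538, 0.248, 0.099), about 2 mm off. I keep holding.

Emit:
play_rows --steps '[[[0, 0, 0.001, 0, 0, 0, 0], [0, 0, 0, 0, 0, 0, 0], [0, 0, 0, 0, 0, 0, 0], [0, 0, 0, 0, 0, 0, 0], [0, 0, 0, 0, 0, 0, 0]]]'

```text
t: 4.55
tool_pos: [0.5381, 0.2476, 0.0976]
tcp_rot: [0.118, 0.993, -0.0, -0.0]
contact_force: [0.3, -0.7, 0.3]
finger_gap: 0.007
```

Emit:
play_rows --steps '[[[0, 0, 0, 0, 0, 0, 0], [0, 0, 0, 0, 0, 0, 0], [0, 0, 0, 0, 0, 0, 0], [0, 0, 0, 0, 0, 0, 0], [0, 0, 0, 0, 0, 0, 0]]]'

```text
t: 5.05
tool_pos: [0.5381, 0.2477, 0.0976]
tcp_rot: [0.118, 0.993, 0.0, 0.0]
contact_force: [-1.8, 0.5, -0.1]
finger_gap: 0.001
```

Emit:
play_rows --steps '[[[0, 0, 0, 0, 0, 0, 0], [0, 0, 0, 0, 0, 0, 0], [0, 0, 0, 0, 0, 0, 0], [0, 0, 0, 0, 0, 0, 0], [0, 0, 0, 0, 0, 0, 0]]]'

```text
t: 5.55
tool_pos: [0.5381, 0.2477, 0.0976]
tcp_rot: [0.118, 0.993, 0.0, 0.0]
contact_force: [-0.2, 0.2, 0.3]
finger_gap: 0.004
```

Emit:
play_rows --steps '[[[0, 0, 0, 0, 0, 0, 0], [0, 0, 0, 0, 0, 0, 0], [0, 0, 0, 0, 0, 0, 0], [0, 0, 0, 0, 0, 0, 0], [0, 0, 0, 0, 0, 0, 0]]]'

```text
t: 6.05
tool_pos: [0.5381, 0.2477, 0.0976]
tcp_rot: [0.118, 0.993, 0.0, -0.0]
contact_force: [-0.1, 0.3, 0.1]
finger_gap: 0.006
```

Emit:
play_rows --steps '[[[0, 0, 0, 0, 0, 0, 0], [0, 0, 0, 0, 0, 0, 0], [0, 0, 0, 0, 0, 0, 0], [0, 0, 0, 0, 0, 0, 0], [0, 0, 0, 0, 0, 0, 0]]]'

```text
t: 6.55
tool_pos: [0.5381, 0.2476, 0.0976]
tcp_rot: [0.118, 0.993, 0.0, -0.0]
contact_force: [-0.1, 0.5, -0.3]
finger_gap: 0.004
```

Emit:
play_rows --steps '[[[0, 0, -0.02, 0, 0, 0, 0], [0, 0, -0.03, 0, 0, 0, 0], [0, 0, -0.03, 0, 0, 0, 0], [0, 0, 0, 0, 0, 0, 0], [0, 0, 0, 0, 0, 0, 0]]]'

```text
t: 7.05
tool_pos: [0.5384, 0.2477, 0.1779]
tcp_rot: [0.118, 0.993, 0.0, 0.001]
contact_force: [0.3, -0.2, -0.6]
finger_gap: 0.006
```

Run:
```python
from h import *
s=r.read_state();print(s['t'],s['tool_pos'],s['joints'])
from scipy.spatial.transform import Rotation as R
print(R.from_quat(s['tcp_rot']).inv().apply(np.array([.579,-.104,.038])-s['tool_pos']))
```

```text
7.05 [0.538445   0.24772246 0.17791665] [ 2.27504392e-01  2.31452877e-01  1.58681812e+00 -1.72822410e-05
  1.32210818e+00 -1.10648326e+00]
[-0.12178356 -0.33246663  0.13987411]
```

Emit:
play_rows --steps '[[[-0.012, -0.033, 0, 0, 0, 0, 0], [-0.012, -0.033, 0, 0, 0, 0, 0], [-0.012, -0.033, 0, 0, 0, 0, 0], [-0.012, -0.033, 0, 0, 0, 0, 0], [-0.012, -0.033, 0, 0, 0, 0, 0]]]'

```text
t: 7.55
tool_pos: [0.5564, 0.0719, 0.1753]
tcp_rot: [0.118, 0.993, -0.0, -0.002]
contact_force: [-0.1, 0.9, 0.3]
finger_gap: 0.003
```

Emit:
play_rows --steps '[[[-0.012, -0.033, 0, 0, 0, 0, 0], [-0.012, -0.033, 0, 0, 0, 0, 0], [-0.012, -0.033, 0, 0, 0, 0, 0], [-0.012, -0.033, 0.02, 0, 0, 0, 0], [-0.013, -0.034, 0.02, 0, 0, 0, 0]]]'

```text
t: 8.05
tool_pos: [0.5774, -0.1036, 0.1356]
tcp_rot: [0.118, 0.993, 0.0, -0.001]
contact_force: [0.3, 0.3, -0.0]
finger_gap: 0.004
```

Run:
```python
from h import *
s=snap('wrist','w5');st=r.read_state();print(st['t'],st['tool_pos'])
for d in imaging.mark_of('bearing40_top','wrist')[:4]: print(d['confidence'],w(s,d['location']))
for u in(240,260,280,300,320):
  for v in (180,200,220): print(u,v,fray(s,(u,v),.018).round(4))
```

```text
8.1 [ 0.57547553 -0.10818101  0.13142133]
0.96 [ 0.57984561 -0.10407325  0.0177097 ]
240 180 [ 0.5454 -0.1309  0.018 ]
240 200 [ 0.5632 -0.1356  0.018 ]
240 220 [ 0.5814 -0.1406  0.018 ]
260 180 [ 0.5497 -0.1134  0.018 ]
260 200 [ 0.5675 -0.1179  0.018 ]
260 220 [ 0.5857 -0.1226  0.018 ]
280 180 [ 0.5539 -0.0961  0.018 ]
280 200 [ 0.5717 -0.1004  0.018 ]
280 220 [ 0.5899 -0.1047  0.018 ]
300 180 [ 0.5581 -0.0787  0.018 ]
300 200 [ 0.5759 -0.0828  0.018 ]
300 220 [ 0.5943 -0.0869  0.018 ]
320 180 [ 0.5622 -0.0612  0.018 ]
320 200 [ 0.5801 -0.065   0.018 ]
320 220 [ 0.5986 -0.0689  0.018 ]
```

View pics/w5.png

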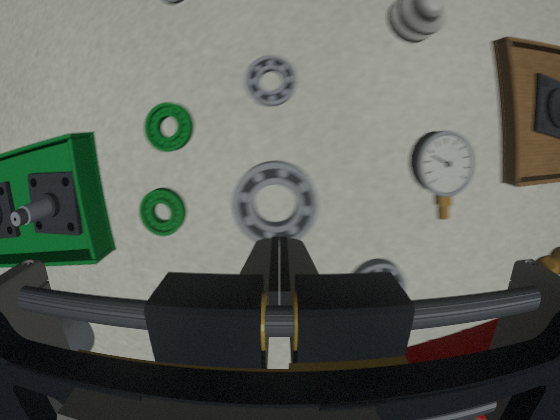

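The wrist view shows the largest steel bearing at (275,202), just ahead of the fingertips. The arm was still settling when the picture was taken. I descend in part and check again.

Emit:
play_rows --steps '[[[0, 0, 0.03, 0, 0, 0, 0], [0, 0, 0.03, 0, 0, 0, 0], [0, 0, 0.02, 0, 0, 0, 0], [0, 0, 0, 0, 0, 0, 0], [0, 0, 0, 0, 0, 0, 0]]]'

```text
t: 8.65
tool_pos: [0.5776, -0.1017, 0.0572]
tcp_rot: [0.118, 0.993, 0.0, -0.001]
contact_force: [-0.0, 0.3, 0.1]
finger_gap: 0.003
```

Run:
```python
from h import *
s=snap('wrist','w6');st=r.read_state();print(st['t'],st['tool_pos'])
for d in imaging.mark_of('bearing40_top','wrist')[:4]: print(d['confidence'],w(s,d['location']))
im=cv2.imread('pics/w6.png'); cv2.imwrite('pics/w6c.png',cv2.resize(im[150:270,220:340],(600,600),interpolation=3))
```

```text
8.7 [ 0.57852169 -0.10220711  0.05834197]
```

View pics/w6c.png

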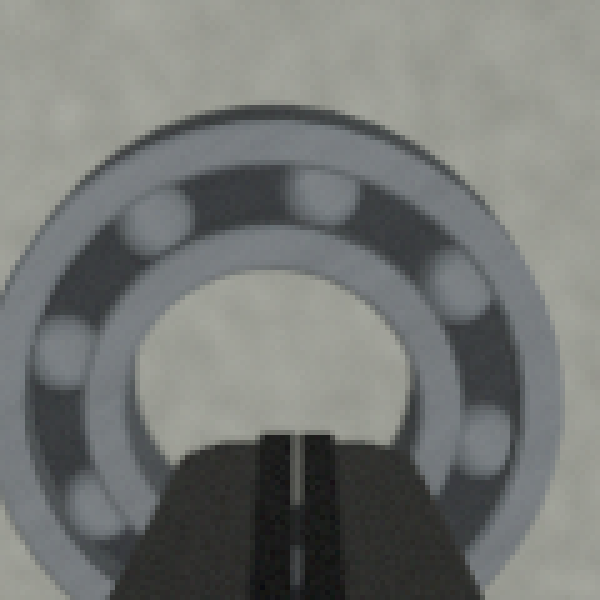

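Run:
```python
from h import *
s=snap('wrist','w7');st=r.read_state();print(st['t'],st['tool_pos'])
# fit circle to top-face outer edge points read in the 5x crop
P=[(220+a/5,150+b/5) for a,b in[(275,118),(400,150),(500,233),(562,400),(60,217),(150,148)]]
W=np.array([fray(s,p,.018)[:2] for p in P]); A=np.c_[2*W,np.ones(len(W))]; q=np.linalg.lstsq(A,(W**2).sum(1),rcond=None)[0]
print(q[:2],np.sqrt(q[2]+q[:2]@q[:2]))
c=np.r_[q[:2],.038]
from scipy.spatial.transform import Rotation as R
print(R.from_quat(st['tcp_rot']).inv().apply(c-st['tool_pos']))
```

```text
8.8 [ 0.57918812 -0.10266181  0.05919199]
[ 0.57751489 -0.10406767] 0.03899652608802139
[ 0.00135293 -0.00175152  0.02118911]
```

The fitted outer radius is 39 mm against a nominal 40, so this is bearing40. Now the final small correction and the hold.

Emit:
play_rows --steps '[[[0.001, -0.002, 0.011, 0, 0, 0, 0], [0, 0, 0.01, 0, 0, 0, 0], [0, 0, 0, 0, 0, 0, 0], [0, 0, 0, 0, 0, 0, 0], [0, 0, 0, 0, 0, 0, 0]]]'

```text
t: 9.3
tool_pos: [0.5769, -0.1043, 0.0367]
tcp_rot: [0.118, 0.993, -0.0, 0.0]
contact_force: [-0.3, 0.8, 0.1]
finger_gap: 0.006
```

Emit:
play_rows --steps '[[[0, 0, 0, 0, 0, 0, 0], [0, 0, 0, 0, 0, 0, 0], [0, 0, 0, 0, 0, 0, 0], [0, 0, 0, 0, 0, 0, 0], [0, 0, 0, 0, 0, 0, 0]]]'

```text
t: 9.8
tool_pos: [0.5767, -0.1042, 0.0366]
tcp_rot: [0.118, 0.993, -0.0, 0.0]
contact_force: [0.8, 0.6, -0.2]
finger_gap: 0.004
```

Emit:
play_rows --steps '[[[0, 0, 0, 0, 0, 0, 0], [0, 0, 0, 0, 0, 0, 0], [0, 0, 0, 0, 0, 0, 0], [0, 0, 0, 0, 0, 0, 0], [0, 0, 0, 0, 0, 0, 0]]]'

```text
t: 10.3
tool_pos: [0.5766, -0.1042, 0.0366]
tcp_rot: [0.118, 0.993, 0.0, -0.0]
contact_force: [-0.1, 0.8, 0.3]
finger_gap: 0.006
```

Emit:
play_rows --steps '[[[0, 0, 0, 0, 0, 0, 0], [0, 0, 0, 0, 0, 0, 0], [0, 0, 0, 0, 0, 0, 0], [0, 0, 0, 0, 0, 0, 0], [0, 0, 0, 0, 0, 0, 0]]]'

```text
t: 10.8
tool_pos: [0.5767, -0.1042, 0.0366]
tcp_rot: [0.118, 0.993, -0.0, 0.0]
contact_force: [0.3, -0.8, 0.6]
finger_gap: 0.004
```

Emit:
play_rows --steps '[[[0, 0, 0, 0, 0, 0, 0], [0, 0, 0, 0, 0, 0, 0], [0, 0, 0, 0, 0, 0, 0], [0, 0, 0, 0, 0, 0, 0], [0, 0, 0, 0, 0, 0, 0]]]'

```text
t: 11.3
tool_pos: [0.5767, -0.1042, 0.0366]
tcp_rot: [0.118, 0.993, -0.0, 0.0]
contact_force: [-0.3, 0.1, -0.7]
finger_gap: 0.006
```

Emit:
play_rows --steps '[[[0, 0, 0, 0, 0, 0, 0], [0, 0, 0, 0, 0, 0, 0], [0, 0, 0, 0, 0, 0, 0], [0, 0, 0, 0, 0, 0, 0], [0, 0, 0, 0, 0, 0, 0]]]'

```text
t: 11.8
tool_pos: [0.5766, -0.1042, 0.0366]
tcp_rot: [0.118, 0.993, 0.0, -0.0]
contact_force: [-0.2, -0.9, -0.4]
finger_gap: 0.007
```

Run:
```python
from h import *
s=snap('wrist','w8');t=snap('scene','s8');st=r.read_state();print(st['t'],st['tool_pos'],np.abs(st['qvel']).max())
a=cv2.imread('pics/w8.png');b=cv2.imread('pics/s8.png')
cv2.imwrite('pics/f.png',np.hstack([cv2.resize(a[140:280,210:350],(400,400)),cv2.resize(b[160:300,210:350],(400,400))]))
```

```text
11.9 [ 0.57664467 -0.10419569  0.0365886 ] 0.0022859168796473765
```

View pics/f.png

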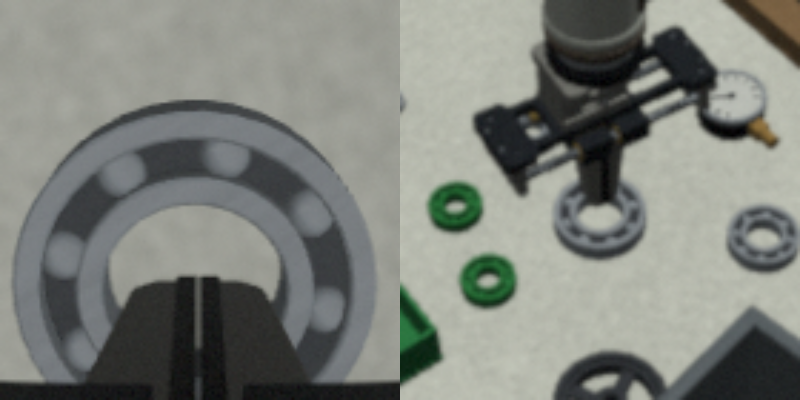

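The wrist view shows the bore centred on the finger gap, and the scene view shows the fingertips over the large bearing without touching it. I held this for over 2.5 s, so I'm handing in.

```bash
python3 -c "
from h import *
print(order.sign_off())"
```

```text
the job is handed in; nothing more can be done
None
```

The customer's axle is the 40 mm one. I pointed at it and then at the 40 mm bearing, finished still pointing at the bearing, and handed the job in at about 12 s.

- **Axle:** the top disc of the threaded end measured about 35 mm across, which matches the 40 mm axle. I held for about 3 s at (0.538, 0.248), 2 cm above its top and about 2 mm from its measured centre.
- **Bearing:** the fitted outer radius was 39 mm against a nominal 40 mm, so it is the 40 mm bearing. I held for about 2.6 s at (0.577, -0.104), 19 mm above its upper face. That is within about 1 mm of the fitted centre, and the last views showed the fingertips clear of it and centred on the bore.
- **Contact:** force readings stayed at noise level (under 2 N), and the last pictures showed nothing touched.
- **Disagreements:** the cameras differed by up to about 5 mm on the two centres, and I settled on the close-up wrist readings. One network answer for the 40 mm bearing, from the scene camera at confidence 0.31, was clearly wrong and I ignored it. The crate looked green rather than grey.

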